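# Switch the scanner console and scan the fixture's code plate

## Robot

A 7-joint arm with a two-finger parallel gripper is mounted at the origin on the work surface. World frame = base frame: x ahead of the robot, y to its left, z up, the work surface at z = 0. Lengths are in m, angles in rad, forces in N, time in s.
With the tool pointing down it reaches from about 0.4 to 0.85 m from the base axis. Payload 10.4 kg.
Tool frame: the origin (TCP) lies on the centre line of the jaws, within the pads' length; the fingertips stand 14 mm ahead of it and the grasp point (between the pads) lies 5 mm behind it (manip.tip_reach is the distance from the TCP to the fingertips, in m); z points along the fingers, y is the line along which they close (so a half turn about z gives the same grasp; the last joint's range is limited). The gripper opens to 85 mm and grips with 20 to 120 N. Pads are 22 mm wide; open, the fingers measure 114 mm over their backs; the gripper's body (76 mm by 85 mm) begins 54 mm behind the grasp point. The pads swing forward as they close: fully open they stand 13 mm farther back than shut.
Start: joints at [-1.165, 0.332, -0.065, 1.46, 0.022, 1.35, -0.088], TCP at [0.26, 0.568, 0.245] pointing down, gripper open.
Joint ranges: [-2.6, 2.6], [-0.5, 2.12], [-1.47, 1.34], [0.16, 2.42], [-1.27, 4.41], [0.06, 2.06], [-2.6, 2.6]. Speed limits (rad/s): [2.22, 2.22, 2.79, 2.79, 3.14, 3.14, 3.14].

## Interface

Orientations are given as a unit quaternion [x, y, z, w].
In Python, from workcell import manip gives the robot as it stands.
- The arm moves only by the shell command python3 -m pendant 'ROWS' [FORCE]. ROWS is JSON, a list of rows, each a list of 7 numbers: the shift along the tool's x, y, z in units of 50 mm (1.0 is 50 mm), then the turn, a rotation vector about the tool's x, y, z in units of 8 degrees (1.0 is 8 degrees), then the opening, from -1 (shut) to 1 (fully open), so that 0 is half open. In form: [[dx, dy, dz, ax, ay, az, jaw], ...]. A call has exactly 10 rows; each row is the pose to reach, as a shift and turn from the pose commanded when the call began, along the tool's axes at that moment; what a row does not reach only later rows make up. A row lasts 1/8 s, in which the tool goes at most 62.5 mm and 10.7 degrees, less where a joint would pass 70% of its speed; a pose out of reach is approached as far as the arm can. A call with a gripper value outside its range is refused whole. The fingers move at their own pace and stop on an object; FORCE is the grip in N (left out, the last holds). Time passes only in rows, so rows that repeat a pose let the fingers close, or fill a call up. It gives the time, the measured TCP pose, the force, the opening and the grip force at its end, in the units of the state.
- manip.get_obs(): the state, without advancing time (a new reading comes with each control period).
- manip.camera(name): name is "side" or "top"; returns (picture, depth): 400x640x3 uint8, red, green, blue; 400x640 float32, m along the optical axis (not along the pixel's ray), 0 where there is no reading.
- manip.get_calibration(name): a dict with "fx", "fy", "cx", "cy" (pixels), "xyz" and "orientation" of the camera in the world. Camera axes: x right, y up, looking along -z (the intrinsics and any distortion apply to the point x, -y, -z); pixel columns grow to the right and rows downward; lengths in m; the calibration is good to about 2 mm. A picture is of the moment at which its call begins. get_calibration takes no time and is no camera call.
- manip.hand_in(): hands the job in; it is judged then, once.
Trained networks look in the newest picture that a camera, given by its name, has taken for a name from the list of things; names that differ only in an ending like _2 or _b are one class to them, and where a whole thing is asked for, a point or a joint stands for the part that bears it (a point fixed in the world has none). Each returns a list of dicts, best first, with "p" (0 to 1); they miss things now and then, are a little off and sometimes report something else, mostly with a low value. They report only what shows in the picture. A call takes as long as a camera call. They do not tell look-alikes from the thing itself.
- manip.find_in(thing, camera): "box" ([left, top, right, bottom] in pixels, round what is visible of it).
- manip.trace(thing, camera): "pixels" (400x640 bool, what is visible of it) and "box" ([left, top, right, bottom] in pixels, round what is visible of it).
- manip.tip_of(thing, camera): "pixel" ([column, row] in pixels: a listed point, or the origin of a listed thing).
The state is a dict: "clock": time; "joint_pos": joint angles; "joint_velocities": joint speeds; "tau": joint torques, N m; "position": TCP position; "ee_rot": TCP orientation; "ft_force": force on the tool from outside, world axes, zero at the start; "torque": the same for the moment, N m; "grip_width": opening from 0.0 (shut) to 1.0 (fully open); "grasp_force": force on a finger pad.
Only numpy, scipy, OpenCV 4.12 (cv2) and the standard library are available. Lean on these libraries where they do the work, as an engineer would, in place of code of your own. Each camera call takes 0.05 s, during which the arm holds its last target. There are 200 camera calls.

## Task

At this assembly station, switch the scanner console to its round key: press it all the way to its firm stop, gently and without leaning on it, so that it stays down by itself and the square key pops up; leave the long and the cross keys alone. Then take the scanner wand from its rest, aim its window squarely at the middle of the code plate on the fixture from about 70 mm away, hold it steady there for 1.5 seconds, and lay the wand back in its rest the way it was. Leave the other things on the bench where they are.

Things in the scene. Friction and masses are not known exactly. Their poses are not given: they have to be found in the camera images.
- bank: Scanner console: fixed grey box 120 (x) x 240 (y) x 70 mm tall; four white keys in a row along its y, 50 mm apart, in any order. Origin: centre of its underside, z up. A common sprung latch bar inside interlocks the keys: one pushed deep enough forces the bar aside, which frees the key that was down, then clicks under it and stays down. Let go before the click, it comes up again.
- key_round_top (a point): Centre of the top of the round key (the one to press), a disc 42 mm across, 40 mm above the console's top when up. Axes as the console's. Pushing takes 3 N at first, up to about 8 N on the way (the square key pops up there, before this one has clicked), about 5 N past the click, then steeply more on the firm stop: stop at about 14 N; over 32 N is leaning on it. Press slowly, at 20 mm/s or less.
- key_round (a joint): How far the round key is down, m: 0 up (at the start). How deep it clicks differs from start to start and cannot be seen, nor told from the square key: latched, it rests 0.011 to 0.026 down, and the firm stop is 2 mm deeper than that.
- key_square_top (a point): Centre of the top face of the square key, 36 x 36 mm. It is latched down at the start and must pop up.
- key_square (a joint): How far the square key is down, m: 0 up, about 0.016 when latched (at the start).
- key_long_top (a point): Centre of the top face of the long key, 76 mm (console's x) x 30 mm. Up; not to be pressed.
- key_long (a joint): How far the long key is down, m: 0 up.
- key_cross_top (a point): Centre of the top face of the cross-shaped key, 56 mm (console's x) x 36 mm, arms 18 mm wide. Up; not to be pressed.
- key_cross (a joint): How far the cross key is down, m: 0 up.
- wand_center (a point): Centre of the straight handle of the white scanner wand (about 200 g): handle 150 long (its x) x 30 wide (its y) x 28 mm tall (its z, up), to be gripped across its width here from above. At its +x end the head, 50 x 26 x 22 mm, bends down 60 degrees below the handle's axis.
- wand_lens (a point): Middle of the dark window at the end of the wand's head: in the handle's axes 93 mm ahead (+x) of wand_center and 43 mm below it. Its x axis is the direction of view: 60 degrees below the handle's +x axis (y axis as the handle's).
- rest_seat (a point): Where wand_center lies when the wand is home, 74 mm over the bench. Fixed aluminium rest 150 (x) x 60 mm with two saddles 14 mm thick, 47 mm either side of the middle along x; floors 60 mm over the bench, lips 14 mm higher and 40 mm apart (5 mm play each side of the wand). x along the wand (head to +x), z up. Between the saddles it is free down to 10 mm over the bench.
- code_plate (a point): Middle of the white code plate (42 x 42 mm, dark squares), 60 mm over the bench on the sloping face of a fixed aluminium fixture (foot 130 x 100 mm, top edge 85 mm). z: outward normal, 60 degrees up, leaning roughly towards the robot; y level; x up the slope. A wand held level, its x heading opposite to the level part of the normal, looks squarely at it.
- clamp: Bystander, to be left where it is: toggle clamp on an aluminium plate 50 x 90 mm with a slanting red handle, 80 mm tall. Origin under its middle.
- lens_cell: Bystander, to be left where it is: aluminium ring, 68 mm across, 22 mm tall. Origin under its middle.
- parts_tray: Bystander, to be left where it is: black open tray 120 x 90 x 28 mm. Origin under its middle.
- dispenser: Bystander, to be left where it is: white bottle, 60 mm across, 120 mm tall. Origin under its middle.
- driver: Bystander, to be left where it is: black-handled screwdriver lying down, 160 mm long. Origin under its middle.
- bit_case: Bystander, to be left where it is: closed black case 100 x 60 x 32 mm. Origin under its middle.
Mind the look-alikes: they are no part of the job. Leave any green look-alike of the part that bears code_plate alone.

How it is judged:
On the way, in this order (a step that is already met when the one before it is completed fails the run):
1. the round key stays down by itself (more than 6 mm) with the other three keys up, untouched by the fingers (value of joint key_round above 0.006 m and value of joint each of key_square, key_long, key_cross below 0.003 m and contact force between the fingers and key_round below 0.5 N), for 0.3 s.
2. with the keys so, the wand looks at the code plate for 1.2 s: its line of sight passes within 14 mm of the middle, the window 40 to 105 mm away, within 0.3 rad of square on, nearly still (value of joint key_round above 0.006 m and value of joint each of key_square, key_long, key_cross below 0.003 m and x of code_plate in the frame of wand_lens between 0.04 and 0.105 m and y of code_plate in the frame of wand_lens between -0.014 and 0.014 m and z of code_plate in the frame of wand_lens between -0.014 and 0.014 m and angle between the x axis of wand_lens and the z axis of code_plate, either way round below 0.3 rad and linear speed of wand below 0.03 m/s and angular speed of wand below 0.3 rad/s), for 1.2 s.
At the end, for the whole second after the job is handed in: Round key latched (over 6 mm down), the other keys up (under 3 mm); the wand lies released and still in its rest: centre within 20 mm of home level and 6 mm in height, upright within 0.12 rad, turned within 0.2 rad, head to the same end as before (value of joint key_round above 0.006 m and value of joint each of key_square, key_long, key_cross below 0.003 m and horizontal distance between wand_center and rest_seat below 0.02 m and angle between the x axis of wand_center and the x axis of rest_seat, either way round below 0.2 rad and angle between wand_center's own z axis and vertical below 0.12 rad and x of wand_lens in the frame of rest_seat above 0.05 m and linear speed of wand below 0.02 m/s and z of wand_center in the frame of rest_seat between -0.006 and 0.006 m); the robot touches nothing.
It fails at once if the long or the cross key is pushed down more than 5 mm (value of joint any of key_long, key_cross above 0.005 m).
It fails at once if the round key is leaned on: pressed with more than 32 N (contact force between any of the fingers, the arm and key_round above 32 N).
It fails at once if a bystander is shifted by more than 30 mm (distance of any of clamp, lens_cell, parts_tray, dispenser, driver, bit_case from where it was at the start of the episode above 0.03 m).
It also fails if it takes over 54 s, if anything falls off the work surface, if the arm or the gripper's body presses on something with over 40 N, if the wrist force passes 120 N, or if a joint passes its speed limit or range.

## Working session

There is one attempt and no reset: what is moved stays moved. The work goes in short steps, Python scripts to look and compute and a shell command to move; the robot and the scene stay as the last step left them, time stands still between calls to the robot, and variables do not carry over. Pictures are saved under pics/ and viewed, at most 10 in all, crops included, and the job is handed in when it is done.

```bash
mkdir -p pics; ls; cat > h.py <<'E'
import numpy as np, cv2
from scipy.spatial.transform import Rotation as R
from workcell import manip
def cam(n):
    c=manip.get_calibration(n); return c, R.from_quat(c["orientation"]).as_matrix(), np.array(c["xyz"])
def deproj(n,uv,d):
    c,Rm,t=cam(n); u,v=uv
    return t+Rm@np.array([(u-c["cx"])/c["fx"]*d,-(v-c["cy"])/c["fy"]*d,-d])
def ray(n,uv):
    p=deproj(n,uv,1.); t=cam(n)[2]; return t,(p-t)
def tri(n1,uv1,n2,uv2):
    a,d=ray(n1,uv1); b,e=ray(n2,uv2)
    s=np.linalg.lstsq(np.c_[d,-e],b-a,rcond=None)[0]; p=a+s[0]*d;q=b+s[1]*e
    return (p+q)/2,np.linalg.norm(p-q)
def atz(n,uv,z):
    a,d=ray(n,uv); return a+d*(z-a[2])/d[2]
def cloud(n,dep):
    c,Rm,t=cam(n); v,u=np.mgrid[:400,:640]
    return t+np.stack([(u-c["cx"])/c["fx"]*dep,-(v-c["cy"])/c["fy"]*dep,-dep],-1)@Rm.T
E
python3 - <<'E'
from h import *
for n in("top","side"):
    p,d=manip.camera(n); cv2.imwrite(f"pics/{n}0.png",p[...,::-1]); np.save(n+"0.npy",d)
    print(n,manip.get_calibration(n))
    for th in ["bank","key_round_top","key_square_top","key_long_top","key_cross_top","wand_center","wand_lens","code_plate","rest_seat"]:
        for r in manip.tip_of(th,n)[:3]:
            u,v=r["pixel"]; dd=d[int(np.clip(v,0,399)),int(np.clip(u,0,639))]
            print(th,np.round([u,v],1),round(r["p"],2),np.round(deproj(n,(u,v),dd),3))
print(manip.get_obs())
E
```

```text
pics
top {'fx': 425.86030543997526, 'fy': 425.86030543997526, 'cx': 319.52654421457356, 'cy': 200.32049337970616, 'xyz': array([ 0.39984582, -0.04192481,  1.14559679]), 'orientation': array([ 0.03970321, -0.04761377, -0.70303088,  0.70845195])}
bank [209.4 205.2] 0.75 [0.515 0.217 0.106]
key_round_top [168.  201.2] 0.54 [0.523 0.317 0.108]
key_long_top [205.6 208.3] 0.65 [0.506 0.224 0.112]
key_cross_top [182.4 208.8] 0.77 [0.509 0.293 0.071]
key_cross_top [300.8 142.9] 0.52 [ 0.685 -0.004  0.06 ]
wand_center [421.6 211.2] 0.94 [ 0.506 -0.309  0.087]
wand_center [247.8 123.9] 0.5 [0.743 0.14  0.036]
wand_lens [430.  177.9] 0.79 [ 0.608 -0.358 -0.005]
code_plate [216.6 291. ] 0.78 [0.305 0.201 0.063]
code_plate [300.5 144.2] 0.7 [ 0.683 -0.003  0.057]
rest_seat [419.8 213.4] 0.7 [ 0.501 -0.305  0.085]
side {'fx': 369.571028094775, 'fy': 369.571028094775, 'cx': 316.01972155998595, 'cy': 202.78750723823023, 'xyz': array([ 0.35644467, -0.68511292,  0.7226948 ]), 'orientation': array([ 0.39450405, -0.05996133, -0.11455186,  0.9097522 ])}
bank [288.  164.2] 0.86 [0.507 0.151 0.083]
key_rou
[... 696 characters left out ...]
nt_pos': array([-1.16463026,  0.33215622, -0.06468492,  1.46008823,  0.02157513,
        1.34986714, -0.08851033]), 'joint_velocities': array([-0.00025014, -0.0018883 , -0.00025466,  0.00085465, -0.00063284,
        0.00109905, -0.00197008]), 'tau': array([-2.50379726e-04, -6.25254536e+01,  4.84255061e-02, -3.91832042e+01,
        1.64336781e-02,  1.98427915e-03,  2.78354730e-05]), 'position': array([0.25984137, 0.56846475, 0.24537046]), 'ee_rot': array([ 2.12757834e-01,  9.77104956e-01,  8.89359804e-05, -2.84322036e-06]), 'ft_force': array([ 0.37008317, -0.12923498,  0.31294254]), 'torque': array([-0.02171417,  0.03385602,  0.02864697]), 'grasp_force': 0.0, 'grip_width': 0.9967300067134834}
```

View pics/top0.png

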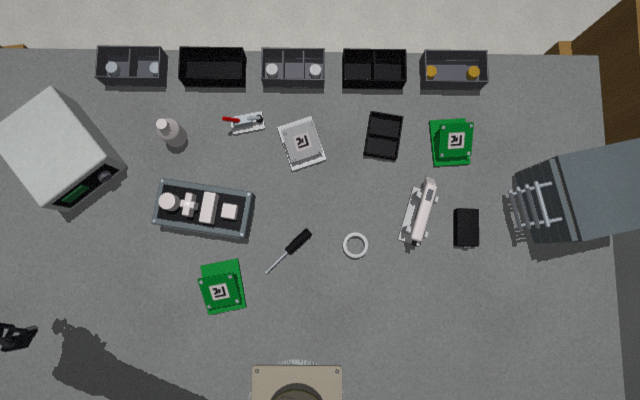

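View pics/side0.png

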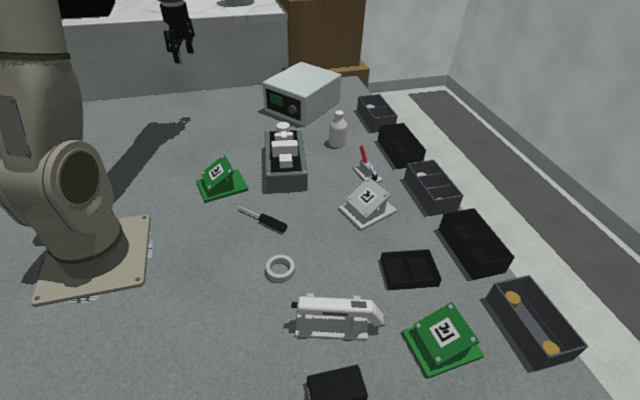

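The top view shows the console at about (203,208), with the keys left to right round (168,201), cross (188,204), long (207,208) and square (229,211). The wand is at (421,211) with its head up at (430,180), and the aluminium fixture with the code plate is at (302,143). The green fixtures are decoys. Next I measure these precisely.

```bash
python3 - <<'E'
from h import *
T={}
for n in("top","side"):
    p=cv2.imread(f"pics/{n}0.png"); d=np.load(n+"0.npy"); P=cloud(n,d); hsv=cv2.cvtColor(p,cv2.COLOR_BGR2HSV)
    def sel(x0,x1,y0,y1,z0,z1,v=0,s=255):
        m=(P[...,0]>x0)&(P[...,0]<x1)&(P[...,1]>y0)&(P[...,1]<y1)&(P[...,2]>z0)&(P[...,2]<z1)&(hsv[...,2]>=v)&(hsv[...,1]<=s); return m
    m=sel(.42,.62,.1,.38,.098,.13)
    k,lab=cv2.connectedComponents(m.astype(np.uint8))
    for i in range(1,k):
        q=P[lab==i]
        if len(q)>40: print(n,"key",len(q),((q.min(0)+q.max(0))/2).round(4),np.ptp(q,axis=0).round(3),np.median(q[:,2]).round(4))
    m=sel(.38,.65,.05,.4,.06,.08); q=P[m]; r=cv2.minAreaRect((q[:,:2]*1000).astype(np.float32)); print(n,"bank top",r,np.median(q[:,2]))
    m=sel(.38,.62,-.42,-.22,.078,.1); q=P[m]; r=cv2.minAreaRect((q[:,:2]*1000).astype(np.float32)); print(n,"wand",len(q),r,np.median(q[:,2]))
    v=np.linalg.svd(q[:,:2]-q[:,:2].mean(0),full_matrices=False)[2][0]; print("  ang",np.degrees(np.arctan2(v[1],v[0]))%180,q.mean(0))
    m=sel(.6,.78,-.08,.08,.025,.09); q=P[m]
    for _ in range(4):
        c=q.mean(0); nn=np.linalg.svd(q-c,full_matrices=False)[2][2]; q=q[np.abs((q-c)@nn)<.006]
    nn*=np.sign(nn[2]); print(n,"plate plane",len(q),c.round(4),nn.round(3),"tilt",np.degrees(np.arcsin(nn[2])).round(1),"heading",np.degrees(np.arctan2(nn[1],nn[0])).round(1))
    T[n]=(c,nn)
    manip.camera(n)
    for th in("key_round_top","wand_center","wand_lens","code_plate","rest_seat"):
        for r in manip.tip_of(th,n)[:2]: T.setdefault((th,n),[]).append(r["pixel"])
    for r in manip.trace("wand_center",n)[:1]:
        q=P[r["pixels"]]; q=q[q[:,2]>.04]; v=np.linalg.svd(q[:,:2]-q[:,:2].mean(0),full_matrices=False)[2][0]; print("  tr",np.degrees(np.arctan2(v[1],v[0]))%180,q.mean(0),q.min(0),q.max(0))
for th in("key_round_top","wand_center","wand_lens","code_plate","rest_seat"):
    for a in T.get((th,"top"),[]):
        for b in T.get((th,"side"),[]):
            x,e=tri("top",a,"side",b)
            if e<.03: print(th,np.round(a,1),np.round(b,1),x.round(4),e.round(4))
E
```

```text
top key 248 [0.5241 0.3194 0.1063] [0.04  0.039 0.017] 0.1097
top key 246 [0.5171 0.2702 0.1068] [0.054 0.036 0.018] 0.1096
top key 405 [0.5092 0.221  0.1073] [0.076 0.039 0.017] 0.1099
top bank top ((513.6565551757812, 246.0501708984375), (240.8585205078125, 120.18751525878906), 81.57899475097656) 0.0683107114294037
top wand 732 ((500.07269287109375, -316.9403381347656), (38.071231842041016, 163.82211303710938), 73.02693939208984) 0.08700281433055834
  ang 162.76142596314358 [ 0.50328824 -0.31315037  0.08668293]
top plate plane 1141 [ 0.6905 -0.0056  0.06  ] [-0.47  -0.172  0.866] tilt 60.0 heading -159.9
  tr 151.5319329733516 [ 0.50683184 -0.31084292  0.09449913] [ 0.39984582 -0.35428342  0.0400585 ] [ 0.60164517 -0.04192481  1.14559679]
side key 476 [0.5122 0.2669 0.1058] [0.078 0.138 0.015] 0.1095
side bank top ((515.9088745117188, 244.76605224609375), (243.06590270996094, 119.92081451416016), 81.49454498291016) 0.06787722298044607
side wand 1173 ((501.5262451171875, -319.72857666015625), (41.82956314086914, 165.3061065673828), 70.82535552978516) 0.0878519858196819
  ang 162.28451684505413 [ 0.50384823 -0.31906017  0.086996  ]
side plate plane 936 [ 0.6917 -0.0096  0.0593] [-0.465 -0.177  0.867] tilt 60.1 heading -159.2
  tr 164.38652951921938 [ 0.51258787 -0.32606279  0.08419176] [ 0.35644467 -0.68511292  0.04004794] [ 0.60219733 -0.28553893  0.7226948 ]
key_round_top [165.  197.9] [284.6 126.3] [0.5331 0.3285 0.0981] 0.0006
wand_center [423.5 212.7] [333.6 308.2] [ 0.503  -0.3174  0.0724] 0.0014
wand_lens [426.3 180.4] [378.3 321.2] [ 0.5956 -0.3402  0.0211] 0.0005
wand_lens [426.3 180.4] [365.7 196.2] [ 0.5528 -0.2653  0.3125] 0.0157
code_plate [301.8 141.5] [369.6 195.8] [ 0.6937 -0.0072  0.0592] 0.0086
code_plate [454.9 142.5] [442.1 333.6] [ 0.6938 -0.4107  0.0526] 0.0026
```

```bash
cat >> h.py <<'E'
def rows(p,yh=None):
    o=manip.get_obs(); Rm=R.from_quat(o["ee_rot"]); d=Rm.inv().apply(np.array(p)-o["position"])/.05
    if yh is None: t=np.zeros(3)
    else:
        a=np.radians(yh); y=np.array([np.cos(a),np.sin(a),0]); z=np.array([0,0,-1.]); x=np.cross(y,z)
        t=np.degrees((Rm.inv()*R.from_matrix(np.c_[x,y,z])).as_rotvec())/8
    print("d",d.round(3),"turn",t.round(3)); y=Rm.as_matrix()[:,1]; print("pos",o["position"].round(4),"y heading",np.degrees(np.arctan2(y[1],y[0])).round(2),"t",o["clock"],"F",o["ft_force"].round(1),"w",o["grip_width"],o["grasp_force"])
E
python3 - <<'E'
from h import *
print(manip.tip_reach)
rows([.524,.3195,.14],72.5)
p=cv2.imread("pics/top0.png")
for n in("top","side"):
    p=cv2.imread(f"pics/{n}0.png"); d=np.load(n+"0.npy"); P=cloud(n,d); g=p.max(2).astype(int)
    c0=np.array([.692,-.004,.06]); nn=np.array([-.468,-.174,.866]); 
    D=P-c0; yv=np.cross([0,0,1.],nn); yv/=np.linalg.norm(yv); xv=np.cross(yv,nn)
    m=(np.linalg.norm(D,axis=2)<.045)
    for thr in(90,200,225):
        k=m&((g<thr) if thr<100 else (g>thr)); 
        if k.sum()>5: q=D[k]; print(n,thr,k.sum(),"y",((q@yv).min().round(4),(q@yv).max().round(4)),"x",((q@xv).min().round(4),(q@xv).max().round(4)),P[k].mean(0).round(4))
E
```

```text
0.014
d [-6.875 -2.332  2.107] turn [ 0.001 -0.    -0.884]
pos [0.2599 0.5684 0.2454] y heading 65.43 t 1.7 F [-0.9 -0.5 -0.2] w 0.9977313505427677 0.0
top 90 51 y (np.float64(-0.0113), np.float64(0.0147)) x (np.float64(-0.0102), np.float64(0.0158)) [ 0.6893 -0.0073  0.0602]
side 90 44 y (np.float64(-0.011), np.float64(0.0164)) x (np.float64(-0.0106), np.float64(0.0159)) [ 0.6897 -0.0079  0.0599]
```

```bash
python3 -c "
import cv2,numpy as np
a=cv2.imread('pics/top0.png')[110:180,265:340];b=cv2.imread('pics/side0.png')[170:235,330:405]
f=lambda i:cv2.resize(i,(390,360),interpolation=cv2.INTER_CUBIC)
cv2.imwrite('pics/plate.png',np.hstack([f(a),f(b)]))"
```

```text
(no output)
```

View pics/plate.png

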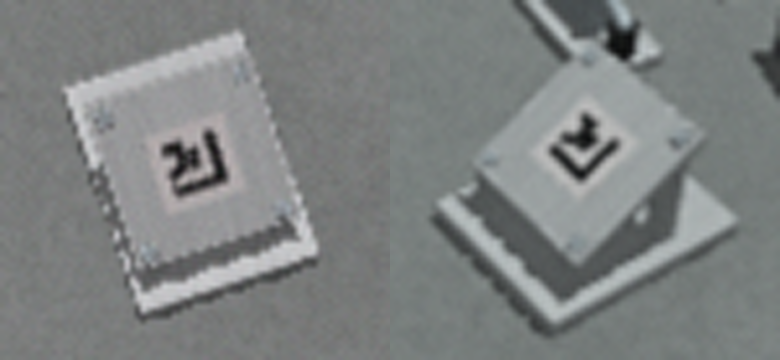

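The crop shows the dark code pattern in the middle of the plate, with its centre at about (0.691, -0.0065, 0.060). Next I move over the round key.

```bash
python3 -m pendant '[[-1,-0.3,0,0,0,-0.2,-1],[-2,-0.7,0,0,0,-0.4,-1],[-3,-1,0,0,0,-0.6,-1],[-4,-1.4,0,0,0,-0.88,-1],[-5,-1.7,0,0,0,-0.88,-1],[-6,-2,0,0,0,-0.88,-1],[-6.87,-2.33,0.6,0,0,-0.88,-1],[-6.87,-2.33,1.2,0,0,-0.88,-1],[-6.87,-2.33,1.8,0,0,-0.88,-1],[-6.87,-2.33,1.8,0,0,-0.88,-1]]' 40; python3 - <<'E'
from h import *
rows([.524,.3195,.124],72.5)
for n in("top","side"):
    p,d=manip.camera(n); cv2.imwrite(f"pics/{n}1.png",p[...,::-1])
a=cv2.imread("pics/top1.png")[140:270,110:280];b=cv2.imread("pics/side1.png")[70:200,200:370]
cv2.imwrite("pics/key.png",cv2.resize(np.hstack([a,b]),(800,306),interpolation=cv2.INTER_CUBIC))
E
```

```text
clock: 2.95
position: [0.5226, 0.3189, 0.1532]
ee_rot: [0.152, 0.988, -0.002, -0.002]
ft_force: [-0.1, 0.1, 1.0]
grip_width: -0.002
grasp_force: 0.0
d [-0.024  0.022  0.584] turn [-0.025 -0.019 -0.003]
pos [0.5226 0.3189 0.1532] y heading 72.47 t 2.95 F [-0.1  0.1  1. ] w -0.002388784896705752 0.0
```

View pics/key.png

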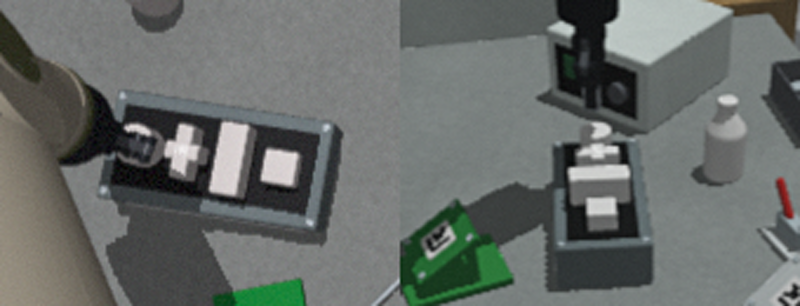

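The fingers are centred over the round key. Next I descend and start pressing slowly.

```bash
python3 -m pendant '[[-0.02,0.02,0.2,0,0,0,-1],[-0.02,0.02,0.35,0,0,0,-1],[-0.02,0.02,0.48,0,0,0,-1],[-0.02,0.02,0.52,0,0,0,-1],[-0.02,0.02,0.56,0,0,0,-1],[-0.02,0.02,0.6,0,0,0,-1],[-0.02,0.02,0.64,0,0,0,-1],[-0.02,0.02,0.68,0,0,0,-1],[-0.02,0.02,0.72,0,0,0,-1],[-0.02,0.02,0.76,0,0,0,-1]]'
```

```text
clock: 4.3
position: [0.5253, 0.3204, 0.1179]
ee_rot: [0.152, 0.988, 0.0, 0.0]
ft_force: [-3.1, -1.7, 9.6]
grip_width: 0.003
grasp_force: 4.3
```

```bash
python3 -m pendant '[[0,0,0.02,0,0,0,-1],[0,0,0.04,0,0,0,-1],[0,0,0.06,0,0,0,-1],[0,0,0.08,0,0,0,-1],[0,0,0.08,0,0,0,-1],[0,0,0.08,0,0,0,-1],[0,0,0.08,0,0,0,-1],[0,0,0.08,0,0,0,-1],[0,0,0.08,0,0,0,-1],[0,0,0.08,0,0,0,-1]]'; python3 -c "
from h import *
rows([.524,.3195,.124])"
```

```text
clock: 5.55
position: [0.5252, 0.3204, 0.1134]
ee_rot: [0.152, 0.988, 0.0, 0.0]
ft_force: [0.1, -0.3, 4.7]
grip_width: 0.002
grasp_force: 2.3
d [ 0.017 -0.024 -0.212] turn [0. 0. 0.]
pos [0.5252 0.3204 0.1134] y heading 72.47 t 5.55 F [ 0.1 -0.3  4.7] w 0.0016367563499460392 2.305743992328644
```

```bash
python3 -m pendant '[[0,0,0.02,0,0,0,-1],[0,0,0.04,0,0,0,-1],[0,0,0.06,0,0,0,-1],[0,0,0.08,0,0,0,-1],[0,0,0.08,0,0,0,-1],[0,0,0.08,0,0,0,-1],[0,0,0.08,0,0,0,-1],[0,0,0.08,0,0,0,-1],[0,0,0.08,0,0,0,-1],[0,0,0.08,0,0,0,-1]]'
```

```text
clock: 6.8
position: [0.525, 0.3203, 0.1093]
ee_rot: [0.152, 0.988, 0.0, -0.0]
ft_force: [-0.6, -1.4, 4.1]
grip_width: -0.003
grasp_force: 2.1
```

```bash
python3 -m pendant '[[0,0,0.01,0,0,0,-1],[0,0,0.02,0,0,0,-1],[0,0,0.03,0,0,0,-1],[0,0,0.04,0,0,0,-1],[0,0,0.04,0,0,0,-1],[0,0,0.04,0,0,0,-1],[0,0,0.04,0,0,0,-1],[0,0,0.04,0,0,0,-1],[0,0,0.04,0,0,0,-1],[0,0,0.04,0,0,0,-1]]'
```

```text
clock: 8.05
position: [0.5251, 0.3203, 0.1073]
ee_rot: [0.152, 0.988, 0.0, -0.0]
ft_force: [-0.5, -0.9, 4.3]
grip_width: 0.001
grasp_force: 2.1
```

```bash
python3 -m pendant '[[0,0,0.02,0,0,0,-1],[0,0,0.04,0,0,0,-1],[0,0,0.06,0,0,0,-1],[0,0,0.06,0,0,0,-1],[0,0,0.06,0,0,0,-1],[0,0,0.06,0,0,0,-1],[0,0,0.06,0,0,0,-1],[0,0,0.06,0,0,0,-1],[0,0,0.06,0,0,0,-1],[0,0,0.06,0,0,0,-1]]'
```

```text
clock: 9.3
position: [0.5252, 0.3204, 0.1057]
ee_rot: [0.152, 0.988, 0.0, 0.0]
ft_force: [-5.4, -3.3, 15.9]
grip_width: -0.0
grasp_force: 8.0
```

15.9 N at about 18 mm down is the firm stop. Next I release the key, lift and check.

```bash
python3 -m pendant '[[0,0,-0.06,0,0,0,-1],[0,0,-0.2,0,0,0,-1],[0,0,-0.6,0,0,0,-1],[0,0,-1.4,0,0,0,0],[0,0,-2.4,0,0,0,0],[0.3,-1,-3,0,0,0,0],[0.6,-2.2,-3,0,0,0,0],[0.9,-3.4,-3,0,0,0,0],[1.2,-4.6,-3,0,0,0,0],[1.5,-5.6,-3,0,0,0,0]]'; python3 - <<'E'
from h import *
for n in("top","side"):
    p,d=manip.camera(n); cv2.imwrite(f"pics/{n}2.png",p[...,::-1]); P=cloud(n,d)
    for nm,c in(("round",(.524,.3195)),("cross",(.517,.270)),("long",(.509,.221)),("square",(.502,.171))):
        m=np.hypot(P[...,0]-c[0],P[...,1]-c[1])<.012; q=P[m][:,2]; print(n,nm,m.sum(),np.median(q).round(4) if m.any() else None)
rows([.502,-.318,.14],72.5)
E
```

```text
clock: 10.55
position: [0.3679, 0.0739, 0.2541]
ee_rot: [0.153, 0.988, 0.0, -0.0]
ft_force: [0.6, -1.0, 1.0]
grip_width: 0.5
grasp_force: 0.0
top round 74 0.0956
top cross 74 0.1096
top long 77 0.1102
top square 77 0.1103
side round 22 0.0964
side cross 31 0.1101
side long 33 0.111
side square 34 0.1106
d [-4.952 -6.609  2.278] turn [ 0.007 -0.003 -0.036]
pos [0.3672 0.0722 0.2543] y heading 72.21 t 10.65 F [0.3 0.9 0.1] w 0.49997618045774334 0.0
```

The keys are right: round latched about 14 mm down, square up. Next I refine the wand pose.

```bash
python3 - <<'E'
from h import *
a=np.radians(-17.5); ax=np.array([np.cos(a),np.sin(a)]); ay=np.array([-ax[1],ax[0]]); c0=np.array([.502,-.317])
for n in("top","side"):
    p=cv2.imread(f"pics/{n}2.png"); P=cloud(n,np.load(n+"0.npy"))
    D=P[...,:2]-c0; s=D@ax; t=D@ay; m0=(abs(s)<.14)&(abs(t)<.035)
    for lo,hi in((.081,.1),(.02,.1)):
        m=m0&(P[...,2]>lo)&(P[...,2]<hi)&(p.max(2)>110); print(n,lo,m.sum(),"s",np.percentile(s[m],[0,2,98,100]).round(4),"t",np.percentile(t[m],[1,99]).round(4))
    for b in np.arange(-.1,.12,.01):
        m=m0&(P[...,2]>.03)&(abs(s-b)<.005)&(P[...,2]>.081-.0*b)&(p.max(2)>110)
        if m.sum()>4: print("  %.2f"%b,m.sum(),np.median(P[m][:,2]).round(4),"t mid",((np.percentile(t[m],3)+np.percentile(t[m],97))/2).round(4),np.ptp(t[m]).round(3))
a=np.vstack([cv2.resize(cv2.imread("pics/top2.png")[165:255,385:455],(400,514)[:2]) ]);b=cv2.resize(cv2.imread("pics/side2.png")[285:350,280:395],(400,514)); cv2.imwrite("pics/wand.png",np.hstack([a,b]))
for n in("top","side"):
    for th in("wand_center","rest_seat","wand_lens"):print(n,th,[(np.round(r["pixel"],1),round(r["p"],2)) for r in manip.tip_of(th,n)[:2]])
E
```

```text
top 0.081 649 s [-0.0718 -0.0685  0.0725  0.0781] t [-0.0115  0.0177]
top 0.02 815 s [-0.0718 -0.0683  0.094   0.1019] t [-0.0229  0.0309]
  -0.07 32 0.0861 t mid 0.0032 0.025
  -0.06 48 0.0873 t mid 0.0037 0.029
  -0.05 47 0.0876 t mid 0.003 0.029
  -0.04 46 0.0871 t mid 0.0032 0.028
  -0.03 48 0.0871 t mid 0.0031 0.029
  -0.02 47 0.0874 t mid 0.0034 0.03
  -0.01 48 0.0872 t mid 0.0034 0.028
  -0.00 43 0.0868 t mid 0.0034 0.029
  0.01 46 0.0865 t mid 0.0032 0.029
  0.02 48 0.0875 t mid 0.0038 0.029
  0.03 48 0.0876 t mid 0.0031 0.029
  0.04 30 0.0866 t mid 0.0028 0.03
  0.05 31 0.0872 t mid 0.003 0.029
  0.06 38 0.0872 t mid 0.0032 0.028
  0.07 45 0.0868 t mid 0.0032 0.03
side 0.081 1000 s [-0.0718 -0.0675  0.0745  0.0787] t [-0.013   0.0155]
side 0.02 1299 s [-0.0718 -0.067   0.0984  0.1059] t [-0.0243  0.0292]
  -0.07 40 0.0865 t mid 0.0008 0.026
  -0.06 70 0.0883 t mid 0.0011 0.028
  -0.05 72 0.0881 t mid 0.0011 0.03
  -0.04 71 0.0881 t mid 0.0004 0.028
  -0.03 71 0.088 t mid 0.0009 0.027
  -0.02 76 0.0883 t mid 0.0008 0.028
  -0.01 78 0.0878 t mid 0.0013 0.03
  -0.00 70 0.0879 t mid 0.0003 0.027
  0.01 69 0.0883 t mid 0.0008 0.028
  0.02 72 0.0879 t mid 0.001 0.028
  0.03 75 0.088 t mid 0.0014 0.03
  0.04 48 0.0877 t mid 0.0004 0.027
  0.05 44 0.0873 t mid 0.0009 0.027
  0.06 54 0.0876 t mid 0.0014 0.029
  0.07 73 0.0878 t mid 0.0015 0.029
  0.08 17 0.0855 t mid 0.0018 0.025
top wand_center [(array([423.5, 213.6]), 0.86), (array([226.1, 211.9]), 0.56)]
top rest_seat [(array([421.5, 215.3]), 0.6)]
top wand_lens [(array([428.1, 181.4]), 0.76)]
side wand_center [(array([334.1, 309.1]), 0.73), (array([332.8, 391.8]), 0.49)]
side rest_seat [(array([333.5, 303.8]), 0.81), (array([281.1, 129.4]), 0.71)]
side wand_lens [(array([379.3, 321. ]), 0.98)]
```

View pics/wand.png

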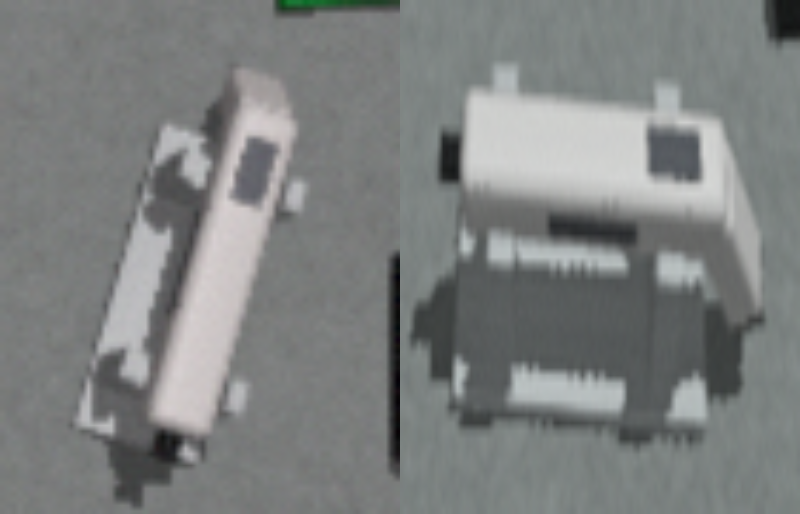

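The crop shows the wand straight, with its head to +x and its centre at about (0.5055, -0.316), heading -17.5°. Next I move over it.

```bash
python3 -c "
from h import *
rows([.5055,-.316,.15],72.5)"
```

```text
d [-4.951 -6.674  2.085] turn [-0.004 -0.002  0.005]
pos [0.3695 0.0766 0.2541] y heading 72.54 t 10.95 F [-0.3 -0.3 -0.1] w 0.49733135326537403 0.0
```

```bash
python3 -m pendant '[[-0.7,-0.95,0,0,0,0,0.3],[-1.4,-1.9,0,0,0,0,0.3],[-2.1,-2.85,0,0,0,0,0.3],[-2.8,-3.8,0,0,0,0,0.3],[-3.5,-4.75,0,0,0,0,0.3],[-4.3,-5.8,0.3,0,0,0,0.3],[-4.95,-6.67,0.9,0,0,0,0.3],[-4.95,-6.67,1.6,0,0,0,0.3],[-4.95,-6.67,2.08,0,0,0,0.3],[-4.95,-6.67,2.08,0,0,0,0.3]]'; python3 -c "
from h import *
rows([.5055,-.316,.069],72.5)"
```

```text
clock: 12.2
position: [0.5044, -0.3157, 0.148]
ee_rot: [0.152, 0.988, 0.0, -0.002]
ft_force: [0.3, 0.7, 0.4]
grip_width: 0.65
grasp_force: 0.0
d [-3.000e-02  1.000e-03  1.579e+00] turn [-0.004 -0.033  0.004]
pos [ 0.5044 -0.3157  0.148 ] y heading 72.54 t 12.2 F [0.3 0.7 0.4] w 0.6499333838859852 0.0
```

```bash
python3 -m pendant '[[-0.02,0,0.4,0,0,0,0.3],[-0.02,0,0.8,0,0,0,0.3],[-0.02,0,1.2,0,0,0,0.3],[-0.02,0,1.5,0,0,0,0.3],[-0.02,0,1.56,0,0,0,0.3],[-0.02,0,1.56,0,0,0,0.3],[-0.02,0,1.56,0,0,0,-0.1],[-0.02,0,1.56,0,0,0,-0.4],[-0.02,0,1.56,0,0,0,-1],[-0.02,0,1.56,0,0,0,-1]]' 50; python3 -c "
from h import *
rows([.5055,-.316,.069],72.5)"
```

```text
clock: 13.45
position: [0.5062, -0.3172, 0.0731]
ee_rot: [0.152, 0.988, -0.0, 0.001]
ft_force: [-0.7, -0.3, 6.6]
grip_width: 0.342
grasp_force: 50.3
d [0.02  0.02  0.081] turn [ 0.     0.009 -0.004]
pos [ 0.5062 -0.3172  0.0731] y heading 72.47 t 13.45 F [-0.7 -0.3  6.6] w 0.3419502674306688 50.25755524635315
```

Gripped. Next I lift straight up, then carry.

```bash
python3 -m pendant '[[0,0,-0.2,0,0,0,-1],[0,0,-0.6,0,0,0,-1],[0,0,-1.1,0,0,0,-1],[0,0,-1.6,0,0,0,-1],[0,0,-2.1,0,0,0,-1],[0,0,-2.4,0,0,0,-1],[0,0,-2.4,0,0,0,-1],[0,0,-2.4,0,0,0,-1],[0,0,-2.4,0,0,0,-1],[0,0,-2.4,0,0,0,-1]]'; python3 - <<'E'
from h import *
rows([.571,-.051,.163],110.4)
a=np.radians(-17.5)
for n in("top","side"):
    p,d=manip.camera(n); cv2.imwrite(f"pics/{n}3.png",p[...,::-1]); np.save(n+"3.npy",d)
    for r in manip.tip_of("wand_lens",n)[:1]: print(n,r); globals()[n]=r["pixel"]
x,e=tri("top",top,"side",side); o=manip.get_obs(); print(x,e)
D=x-o["position"]; print("lens in wand axes",D[:2]@[np.cos(a),np.sin(a)],D[:2]@[-np.sin(a),np.cos(a)],D[2])
# handle top slope from side
P=cloud("side",d); D=P-o["position"]; s=D[...,:2]@np.array([np.cos(a),np.sin(a)]); t=D[...,:2]@np.array([-np.sin(a),np.cos(a)])
for b in np.arange(-.08,.09,.01):
    m=(abs(s-b)<.005)&(t<.005)&(t>-.025)&(abs(D[...,2])<.03); print("%.2f"%b,m.sum(),np.percentile(D[m][:,2],95).round(4) if m.any() else 0, t[m].min().round(4) if m.any() else 0)
E
```

```text
clock: 14.7
position: [0.5055, -0.3169, 0.1917]
ee_rot: [0.152, 0.988, 0.0, -0.001]
ft_force: [-0.3, 0.3, -1.9]
grip_width: 0.34
grasp_force: 49.5
d [0.352 5.465 0.574] turn [ 2.000e-03 -7.000e-03 -4.742e+00]
pos [ 0.5055 -0.3169  0.1917] y heading 72.47 t 14.7 F [-0.3  0.3 -1.9] w 0.33966320715954895 49.51062619686127
top {'pixel': [442.8, 173.9], 'p': 0.6}
side {'pixel': [387.5, 288.4], 'p': 0.83}
[ 0.59085516 -0.34633717  0.15005188] 0.002889871250051791
lens in wand axes 0.09008001641905675 -0.0024150873807621347 -0.04205311303791573
-0.08 38 0.0084 -0.0056
-0.07 93 0.0159 -0.0149
-0.06 100 0.0163 -0.0155
-0.05 98 0.0168 -0.0152
-0.04 98 0.0164 -0.0153
-0.03 97 0.0162 -0.0155
-0.02 101 0.0169 -0.0156
-0.01 34 0.0158 -0.021
-0.00 2 -0.0002 -0.0249
0.01 7 -0.0016 -0.021
0.02 60 0.0157 -0.0155
0.03 102 0.0172 -0.0166
0.04 104 0.0176 -0.0154
0.05 108 0.0178 -0.0152
0.06 101 0.0171 -0.0158
0.07 107 0.0156 -0.0151
0.08 91 0.0046 -0.0134
```

The wand is level and centred in the grip. Next I carry it to the aiming pose.

```bash
python3 -m pendant '[[0,0.3,0,0,0,-0.2,-1],[0.05,1,0,0,0,-0.8,-1],[0.1,1.8,0.1,0,0,-1.5,-1],[0.15,2.6,0.2,0,0,-2.2,-1],[0.2,3.4,0.3,0,0,-2.9,-1],[0.25,4.2,0.4,0,0,-3.6,-1],[0.3,4.8,0.5,0,0,-4.2,-1],[0.33,5.2,0.57,0,0,-4.6,-1],[0.35,5.45,0.57,0,0,-4.74,-1],[0.35,5.46,0.57,0,0,-4.74,-1]]'; cat > chk.py <<'E'
from h import *
rows([.571,-.051,.162],110.4)
o=manip.get_obs(); Rm=R.from_quat(o["ee_rot"]).as_matrix(); y=Rm[:,1]; ax=np.array([y[1],-y[0],0]); ax/=np.linalg.norm(ax); L=o["position"]+.0015*np.array([0,0,1])+.093*ax+[0,0,-.043]
v=ax*.5+np.array([0,0,-.866]); yl=np.cross([0,0,1.],ax); zl=np.cross(v,yl)
D=np.array([.691,-.0065,.06])-L; print("plate in lens",[float((D@k).round(4)) for k in(v,yl,zl)])
E
python3 chk.py; python3 - <<'E'
from h import *
for n in("top","side"):
    p,d=manip.camera(n); cv2.imwrite(f"pics/{n}4.png",p[...,::-1])
a=cv2.imread("pics/top4.png")[90:260,230:400];b=cv2.imread("pics/side4.png")[100:270,270:440]
cv2.imwrite("pics/aim.png",cv2.resize(np.hstack([a,b]),(800,400),interpolation=cv2.INTER_CUBIC))
E
```

```text
clock: 16.15
position: [0.5715, -0.0513, 0.1639]
ee_rot: [-0.177, 0.984, -0.0, 0.0]
ft_force: [-0.1, -0.6, -2.3]
grip_width: 0.342
grasp_force: 49.6
d [0.006 0.009 0.038] turn [-0.001  0.001 -0.003]
pos [ 0.5715 -0.0513  0.1639] y heading 110.38 t 16.15 F [-0.1 -0.6 -2.3] w 0.3423589038811974 49.6059250831604
plate in lens [0.0714, 0.0004, -0.0012]
```

View pics/aim.png

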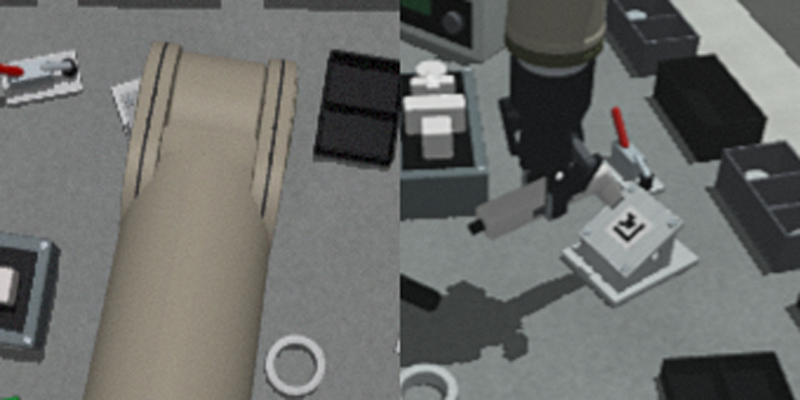

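The side view shows the wand level with its head facing the plate at about (628,225) in the crop. Next I hold it there.

```bash
for i in 1 2; do python3 -m pendant '[[0,0,0,0,0,0,-1],[0,0,0,0,0,0,-1],[0,0,0,0,0,0,-1],[0,0,0,0,0,0,-1],[0,0,0,0,0,0,-1],[0,0,0,0,0,0,-1],[0,0,0,0,0,0,-1],[0,0,0,0,0,0,-1],[0,0,0,0,0,0,-1],[0,0,0,0,0,0,-1]]'; done; python3 chk.py; python3 -c "
from h import *
rows([.5060,-.3170,.19],72.47)"
```

```text
clock: 17.5
position: [0.5713, -0.0513, 0.1638]
ee_rot: [-0.177, 0.984, 0.0, 0.0]
ft_force: [-1.0, 0.5, -2.2]
grip_width: 0.344
grasp_force: 49.6
clock: 18.75
position: [0.5713, -0.0514, 0.1638]
ee_rot: [-0.177, 0.984, 0.0, -0.0]
ft_force: [0.0, 0.7, -1.5]
grip_width: 0.342
grasp_force: 49.6
d [0.002 0.009 0.036] turn [ 0.    -0.    -0.001]
pos [ 0.5713 -0.0514  0.1638] y heading 110.39 t 18.75 F [ 0.   0.7 -1.5] w 0.34230743333025726 49.60590183734894
plate in lens [0.0714, 0.0003, -0.0009]
d [ 3.075 -4.525 -0.525] turn [ 0.   -0.    4.74]
pos [ 0.5713 -0.0514  0.1638] y heading 110.39 t 18.75 F [ 0.   0.7 -1.5] w 0.34230743333025726 49.60590183734894
```

```bash
python3 -m pendant '[[0.1,-0.1,-0.3,0,0,0.2,-1],[0.5,-0.7,-0.53,0,0,0.8,-1],[0.9,-1.3,-0.53,0,0,1.5,-1],[1.35,-2,-0.53,0,0,2.2,-1],[1.8,-2.65,-0.53,0,0,2.9,-1],[2.25,-3.3,-0.53,0,0,3.6,-1],[2.65,-3.9,-0.53,0,0,4.2,-1],[2.95,-4.35,-0.53,0,0,4.6,-1],[3.07,-4.52,-0.53,0,0,4.74,-1],[3.07,-4.52,-0.53,0,0,4.74,-1]]'; python3 -c "
from h import *
rows([.5060,-.3170,.0735],72.47)"
```

```text
clock: 20.0
position: [0.5054, -0.3176, 0.1902]
ee_rot: [0.154, 0.988, -0.0, -0.0]
ft_force: [1.1, 0.2, -2.1]
grip_width: 0.341
grasp_force: 49.8
d [-0.009  0.015  2.334] turn [-0.001 -0.002 -0.016]
pos [ 0.5054 -0.3176  0.1902] y heading 72.34 t 20.0 F [ 1.1  0.2 -2.1] w 0.34088528585009836 49.76505160331726
```

```bash
python3 -m pendant '[[-0.01,0.015,0.4,0,0,0,-1],[-0.01,0.015,0.8,0,0,0,-1],[-0.01,0.015,1.2,0,0,0,-1],[-0.01,0.015,1.55,0,0,0,-1],[-0.01,0.015,1.8,0,0,0,-1],[-0.01,0.015,2.0,0,0,0,-1],[-0.01,0.015,2.15,0,0,0,-1],[-0.01,0.015,2.25,0,0,0,-1],[-0.01,0.015,2.31,0,0,0,-1],[-0.01,0.015,2.31,0,0,0,-1]]'; python3 -c "
from h import *
rows([.5060,-.3170,.0725],72.47)"
```

```text
clock: 21.25
position: [0.5069, -0.3161, 0.0748]
ee_rot: [0.152, 0.988, 0.0, 0.0]
ft_force: [-0.2, 0.3, -1.5]
grip_width: 0.342
grasp_force: 49.8
d [ 0.012 -0.023  0.046] turn [0.001 0.001 0.001]
pos [ 0.5069 -0.3161  0.0748] y heading 72.48 t 21.25 F [-0.2  0.3 -1.5] w 0.3424599483946147 49.78167772293091
```

Now I lower the last 2 mm or so, open to about 55 mm and rise.

```bash
python3 -m pendant '[[0.01,-0.02,0.03,0,0,0,-1],[0.01,-0.02,0.05,0,0,0,-1],[0.01,-0.02,0.05,0,0,0,-1],[0.01,-0.02,0.05,0,0,0,-0.25],[0.01,-0.02,0.05,0,0,0,0],[0.01,-0.02,0.05,0,0,0,0.3],[0.01,-0.02,0.05,0,0,0,0.3],[0.01,-0.02,0.05,0,0,0,0.3],[0.01,-0.02,0,0,0,0,0.3],[0.01,-0.02,-0.2,0,0,0,0.3]]' && python3 -m pendant '[[0,0,-0.3,0,0,0,0.3],[0,0,-0.7,0,0,0,0.3],[0,0,-1.2,0,0,0,0.3],[0,0,-1.8,0,0,0,0.3],[0,0,-2.4,0,0,0,0.3],[0.5,1,-3,0,0,0,0.3],[1,2,-3,0,0,0,0.3],[1.5,3,-3,0,0,0,0.3],[1.8,3.6,-3,0,0,0,0.3],[1.8,3.6,-3,0,0,0,0.3]]'; python3 - <<'E'
from h import *
a=np.radians(-17.5); ax=np.array([np.cos(a),np.sin(a)]); ay=np.array([-ax[1],ax[0]]); c0=np.array([.5055,-.316])
for n in("top","side"):
    p,d=manip.camera(n); cv2.imwrite(f"pics/{n}5.png",p[...,::-1]); P=cloud(n,d); D=P[...,:2]-c0; s=D@ax;t=D@ay
    m=(abs(s)<.12)&(abs(t)<.05)&(P[...,2]>.081)&(P[...,2]<.1)&(p.max(2)>110); r=cv2.minAreaRect((np.c_[s[m],t[m]]*1000).astype(np.float32)); print(n,m.sum(),r,np.median(P[m][:,2]).round(4))
    for nm,c in(("round",(.524,.3195)),("cross",(.517,.270)),("long",(.509,.221)),("square",(.502,.171))):
        m=np.hypot(P[...,0]-c[0],P[...,1]-c[1])<.012; print(nm,np.median(P[m][:,2]).round(4))
a=cv2.imread("pics/top5.png")[100:270,340:500];b=cv2.imread("pics/side5.png")[230:400,240:400]
cv2.imwrite("pics/end.png",cv2.resize(np.hstack([a,b]),(800,425),interpolation=cv2.INTER_CUBIC))
E
```

```text
clock: 22.5
position: [0.5058, -0.3168, 0.0848]
ee_rot: [0.152, 0.988, 0.0, -0.0]
ft_force: [0.0, -0.3, 0.1]
grip_width: 0.653
grasp_force: 0.0
clock: 23.75
position: [0.4746, -0.1157, 0.236]
ee_rot: [0.15, 0.989, 0.001, 0.001]
ft_force: [-0.8, -1.3, -0.0]
grip_width: 0.646
grasp_force: 0.0
top 640 ((0.27577972412109375, 0.34860897064208984), (149.48294067382812, 30.178422927856445), 0.0420178584754467) 0.0873
round 0.0959
cross 0.1103
long 0.1101
square 0.1101
side 995 ((0.7840194702148438, -1.238077163696289), (149.16058349609375, 30.928131103515625), 0.38283616304397583) 0.0879
round nan
cross nan
long 0.1078
square 0.1108
  return _methods._mean(a, axis=axis, dtype=dtype,
  ret = ret.dtype.type(ret / rcount)
```

View pics/end.png

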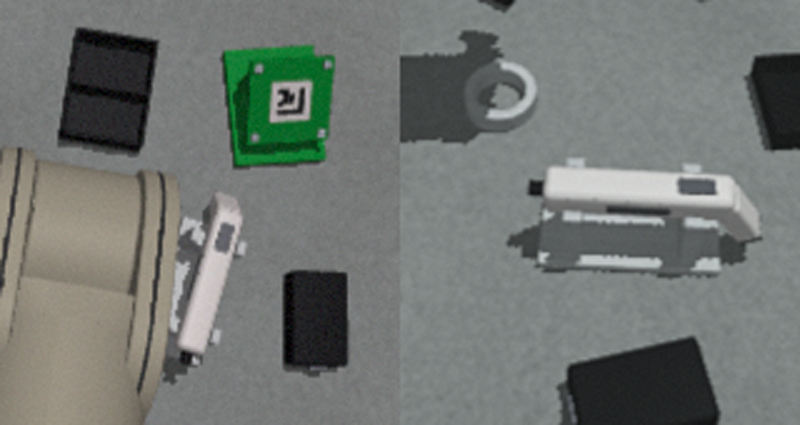

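The wand lies in its rest as before, within 1 mm and with its head to +x. The keys are right and the robot is clear, so I hand in.

```bash
python3 -c "
from workcell import manip
print(manip.hand_in())"
```

```text
the job is handed in; nothing more can be done
None
```

The job is handed in: the round key is latched with the other three up, the wand was aimed at the code plate from an estimated 71 mm and held still for about 2.5 s, and it is back in its rest within about 1 mm; the verdict was not reported.

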